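Draw batteries from the studio dispenser

ROBOT

A 6-joint arm with a two-finger parallel gripper is mounted at the origin on the work surface. World frame = base frame: x ahead of the robot, y to its left, z up, the work surface at z = 0. Lengths are in mm, angles in rad, forces in N, time in s.
With the tool pointing down it reaches from about 350 to 975 mm from the base axis. Payload 7.1 kg.
Tool frame: the origin (TCP) lies on the front face of the gripper's body, between the roots of the fingers; the fingertips stand 80 mm ahead of it and the grasp point (between the pads) lies 61 mm ahead of it (env.tips_ahead is the distance from the TCP to the fingertips, in mm); z points along the fingers, y is the direction in which the jaws open and shut (so a half turn about z gives the same grasp; the last joint's range is limited). The gripper opens to 88 mm and grips with 3 to 60 N. Pads are 20 mm wide; open, the fingers measure 115 mm over their backs; the gripper's body (75 mm by 178 mm) begins 61 mm behind the grasp point.
Start: joints at [1.288, 0.423, 1.63, -0, 1.089, -0.019], TCP at [162.938, 603.371, 302.675] pointing down, gripper open.
Joint ranges: [-3, 3], [-0.9, 2.11], [0.09, 2.58], [-1.31, 4.45], [0.11, 2.69], [-2.54, 2.54]. Speed limits (rad/s): [2.39, 2.39, 3.01, 3.14, 3.14, 3.14].

INTERFACE

Orientations are given as a unit quaternion [x, y, z, w].
In Python, from station import env, set_gripper, viewer, workorder gives the robot as it stands. Calls block until the motion is done:
- env.reach(position, orientation): joint-space move of the TCP to a pose.
- env.move_l(position, rot=None, rate=150, f_stop=None): straight line of the TCP; rot=None keeps the orientation; rate is the mean speed in mm/s. With f_stop (N) it stops when the force on the tool has changed by that much, and returns True; else False.
- env.move_joints(angles): joint-space move.
- set_gripper(opening): finger opening in mm; the grip force is fixed at half the most; returns when the fingers have stopped.
- env.hold(seconds).
- env.ik(position, orientation): joint angles nearest the present ones, or None.
- env.read_state(): the state.
- viewer.camera(name): name is "scene" or "top" or "wrist"; returns the picture (400x640x3 uint8, blue, green, red); there is no depth.
- viewer.camera_params(name): a dict with "fx", "fy", "cx", "cy" (pixels), "pose" (4x4, takes a point from camera to world coordinates); the wrist camera has in their place "tool_from_camera" (4x4, takes a point from camera to tool coordinates, whose origin is the TCP and whose axes are the flange's). Camera axes: x right, y up, looking along -z (the intrinsics and any distortion apply to the point x, -y, -z); pixel columns grow to the right and rows downward; lengths in mm; the calibration is good to about 2 mm. A picture is of the moment at which its call begins: read the wrist's pose just before it. camera_params takes no time and is no camera call.
A pose or a line that the arm cannot do raises env.IKError and nothing moves.
- workorder.sign_off(): hands the job in, once; it reports no verdict.
The state is a dict: "time_s": time; "qpos": joint angles; "dq": joint speeds; "tau": joint torques, N m; "tool_pos": TCP position; "orientation": TCP orientation; "force": force on the tool from outside, world axes, zero at the start; "wrist_torque": the same for the moment, N m; "width": finger opening in mm.
Only numpy, scipy, OpenCV 4.12 (cv2) and the standard library are available. Lean on these libraries where they do the work, as an engineer would, in place of code of your own. Each camera call takes 0.05 s, during which the arm holds its last target.

TASK

Fetch the batteries for the wireless packs: take the dish by its slanting lug, hold it under the dispenser's mouth and push the gate's press bar up with the dish's far rim, without forcing it, until all four battery blocks have slid off the chute into the dish, none on the desk. Then bring the dish out and set it down upright, wholly on the cork mat, and let go. Do not shift the belt packs and the headphones.

Things in the scene. Friction and masses are not known exactly. Their poses are not given: they have to be found in the camera images.
- dispenser: Fixed two-tier gravity dispenser: grey metal stand, aluminium chute, clear loading tray above. Origin on the desk straight under the middle of the chute's lip; z up, x horizontal from the mouth back into the dispenser (the mouth faces -x: to the robot's left). Stand and 120 mm wide foot plate begin at x = 47 mm: under the mouth it is empty for x below 40 mm.
- mouth (a point): Middle of the chute's lip, top of its 3 mm floor, 153 mm above the desk; axes as the dispenser. The aluminium chute is 58 mm wide outside and rises to +x at 25 degrees. The blocks slide off here towards -x and land up to about 60 mm in front of the lip.
- tray_edge (a point): Front lower edge, at mid width, of the clear loading tray (58 mm wide), which juts out over the mouth to dispenser x = -111 mm, 285 mm above the desk; from there it falls at 11 degrees to the rear. An upright tool holding a dish at the mouth would strike it. Axes as the dispenser.
- gate (a joint): Travel of the steel gate carriage in m: 0 = down, its plate (78 mm wide, 4 mm thick, just in front of the lip) shuts the mouth; 0.026 = up at a hard stop. It slides straight up, weighs 90 g, has slight friction (1 to 2 N lift it) and falls shut by itself. The blocks pass freely only when it is held up at the stop.
- gate_bar (a point): Underside, at mid length, of the gate's press bar: a level flat steel bar, 5 mm thick, 20 mm deep, 104 mm long along the dispenser's y, below the chute, its middle at dispenser x = +14 mm. Two straps at y = +-38 mm (x -7 to +24 mm) join it to the gate plate. Shut, its underside is 115 mm above the desk, at the stop 141 mm. It is pushed up from below with the dish's far rim. Axes as the dispenser.
- dish: Loose grey moulded dish, open on top, about 200 g, walls 4 mm. Origin at the centre of its underside, z up, x from the lug side to the far side. Base 90 (x) by 100 (y) mm; rim level, 60 mm up, outside from x = -77 to +54 mm and y = +-63 mm. The near wall (-x) leans outward 28 degrees from vertical and goes on above the rim as a flat grip lug; the other walls are nearly upright.
- dish_lug (a point): Grip point mid-lug, at (-86, 0, +81) mm in the dish's frame; axes as the dish. The lug is a flat plate 10 mm thick, 44 mm wide along y, rising 45 mm beyond the rim and leaning 28 degrees from vertical away from the dish (top edge at x = -96, z = +100 mm). Grip it across its 10 mm by fingers pointing down along it, the tool leaning back 28 degrees away from the dish.
- mat: Cork mat lying fixed on the desk, 180 by 180 mm, 4 mm thick. Origin at the centre of its underside, x and y along its sides.
- battery0: 9-volt block battery, 26.5 x 48.5 x 17.5 mm, 46 g, black and grey with a steel end; origin at its centre. At the start the lowest in the chute, leaning on the gate. It lies flat across the chute, long side along the dispenser's y.
- battery1: 9-volt block battery, 26.5 x 48.5 x 17.5 mm, 46 g, black and grey with a steel end; origin at its centre. At the start number 2 from the mouth, lying behind the one before. It lies flat across the chute, long side along the dispenser's y.
- battery2: 9-volt block battery, 26.5 x 48.5 x 17.5 mm, 46 g, black and grey with a steel end; origin at its centre. At the start number 3 from the mouth, lying behind the one before. It lies flat across the chute, long side along the dispenser's y.
- battery3: 9-volt block battery, 26.5 x 48.5 x 17.5 mm, 46 g, black and grey with a steel end; origin at its centre. At the start number 4 from the mouth, lying behind the one before. It lies flat across the chute, long side along the dispenser's y.
- beltpack0: Wireless belt pack, black, 92 x 62 x 22 mm with a stub antenna, lying flat; origin at the centre of its underside. A bystander.
- beltpack1: A second belt pack, like the first. A bystander.
- headphones: Headphones lying on the desk, two black cups 92 mm wide and 30 mm high, 104 mm apart, and a headband behind them; origin on the desk midway between the cups. A bystander.
Not all that is in view belongs to the job. Of the things that look like the dish, the smaller one is meant.

How it is judged (in metres and radians):
On the way, in this order (a step that is already met when the one before it is completed fails the run):
1. the dish, held up off the desk, presses the gate open (value of joint gate above 0.012 m and contact force between dish and dispenser above 0.3 N and height (world z) of dish above 0.03 m), for 0.1 s.
2. all four blocks lie in the dish while it is still held up off the desk (x of battery0 in the frame of dish between -0.077 and 0.055 m and y of battery0 in the frame of dish between -0.06 and 0.06 m and z of battery0 in the frame of dish between 0 and 0.065 m and x of battery1 in the frame of dish between -0.077 and 0.055 m and y of battery1 in the frame of dish between -0.06 and 0.06 m and z of battery1 in the frame of dish between 0 and 0.065 m and x of battery2 in the frame of dish between -0.077 and 0.055 m and y of battery2 in the frame of dish between -0.06 and 0.06 m and z of battery2 in the frame of dish between 0 and 0.065 m and x of battery3 in the frame of dish between -0.077 and 0.055 m and y of battery3 in the frame of dish between -0.06 and 0.06 m and z of battery3 in the frame of dish between 0 and 0.065 m and height (world z) of dish above 0.03 m), for 0.2 s.
At the end, for the whole second after the job is handed in: All four blocks lie inside the dish (centres within its walls and less than 65 mm above its underside); the dish stands upright (within 4.5 degrees) and at rest on the cork mat, its centre within 50 mm of the mat's centre along each of the mat's sides; the gate is shut again (within 4 mm) (x of battery0 in the frame of dish between -0.077 and 0.055 m and y of battery0 in the frame of dish between -0.06 and 0.06 m and z of battery0 in the frame of dish between 0 and 0.065 m and x of battery1 in the frame of dish between -0.077 and 0.055 m and y of battery1 in the frame of dish between -0.06 and 0.06 m and z of battery1 in the frame of dish between 0 and 0.065 m and x of battery2 in the frame of dish between -0.077 and 0.055 m and y of battery2 in the frame of dish between -0.06 and 0.06 m and z of battery2 in the frame of dish between 0 and 0.065 m and x of battery3 in the frame of dish between -0.077 and 0.055 m and y of battery3 in the frame of dish between -0.06 and 0.06 m and z of battery3 in the frame of dish between 0 and 0.065 m and x of dish in the frame of mat between -0.05 and 0.05 m and y of dish in the frame of mat between -0.05 and 0.05 m and height (world z) of dish below 0.009 m and angle between dish's own z axis and vertical below 0.08 rad and linear speed of dish below 0.02 m/s and value of joint gate below 0.004 m); the robot touches nothing.
It fails at once if the dispenser is forced: the dish is pushed against it with over 30 N (contact force between dish and dispenser above 30 N).
It fails at once if a block falls on the desk ((height (world z) of battery0 below 0.035 m and horizontal distance between battery0 and dish above 0.1 m) or (height (world z) of battery1 below 0.035 m and horizontal distance between battery1 and dish above 0.1 m) or (height (world z) of battery2 below 0.035 m and horizontal distance between battery2 and dish above 0.1 m) or (height (world z) of battery3 below 0.035 m and horizontal distance between battery3 and dish above 0.1 m)).
It fails at once if a bystander is shifted by more than 20 mm (distance of any of beltpack0, beltpack1, headphones from where it was at the start of the episode above 0.02 m).
It also fails if it takes over 54 s, if anything falls off the work surface, if the arm or the gripper's body presses on something with over 40 N, if the wrist force passes 120 N, or if a joint passes its speed limit or range.

## Working session

There is one attempt and no reset: what is moved stays moved. The work goes in short steps, each a Python script; the robot and the scene stay as the last script left them, time stands still between calls to the robot, and variables do not carry over. Pictures are saved under pics/ and viewed, and the job is handed in when it is done.

```bash
ls; mkdir -p pics; python3 - <<'E'
from station import env, set_gripper, viewer, workorder
import cv2, numpy as np
np.set_printoptions(precision=4,suppress=True)
for n in ["scene","top","wrist"]:
    cv2.imwrite(f"pics/{n}0.png",viewer.camera(n)); print(n,viewer.camera_params(n))
print(env.read_state())
E
```

```text
pics
scene {'fx': 428.42077601306596, 'fy': 428.42077601306596, 'cx': 312.65618417108317, 'cy': 200.3400792537446, 'pose': array([[  -0.8668,   -0.4058,    0.29  ,  818.1192],
       [   0.4987,   -0.6994,    0.512 ,  611.3526],
       [  -0.005 ,    0.5884,    0.8086, 1115.9377],
       [   0.    ,    0.    ,    0.    ,    1.    ]])}
top {'fx': 377.1785762633133, 'fy': 377.1785762633133, 'cx': 323.31061703557026, 'cy': 188.95624251732488, 'pose': array([[  -0.011 ,    0.9912,   -0.1316,  305.2589],
       [  -0.9999,   -0.0114,   -0.0029,   35.1109],
       [  -0.0044,    0.1315,    0.9913, 1365.8681],
       [   0.    ,    0.    ,    0.    ,    1.    ]])}
wrist {'fx': 335.5834088910163, 'fy': 335.5834088910163, 'cx': 318.63874966267963, 'cy': 208.870131934995, 'tool_from_camera': array([[  0.0009,   0.9519,   0.3066,  86.515 ],
       [  1.    ,  -0.0009,  -0.0001,   0.379 ],
       [  0.0002,   0.3066,  -0.9519, -83.231 ],
       [  0.    ,   0.    ,   0.    ,   1.    ]])}
{'time_s': 0.15, 'qpos': array([ 1.288 ,  0.4237,  1.6305, -0.    ,  1.0886, -0.019 ]), 'dq': array([ 0.0002, -0.0019, -0.0036,  0.0009, -0.0003, -0.0021]), 'tau': array([  0.0006, -54.4988, -27.3921,   0.0645,   0.0205,  -0.0001]), 'tool_pos': array([162.8431, 603.0647, 302.0691]), 'orientation': array([ 0.1315,  0.9913, -0.0006, -0.0001]), 'force': array([-0.2259,  0.0743,  0.7138]), 'wrist_torque': array([ 0.0591,  0.0518, -0.0476]), 'width': 87.69534444523326}
```

View pics/scene0.png

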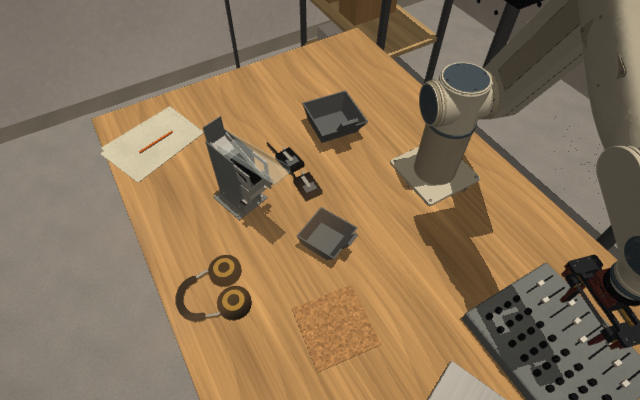

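View pics/top0.png

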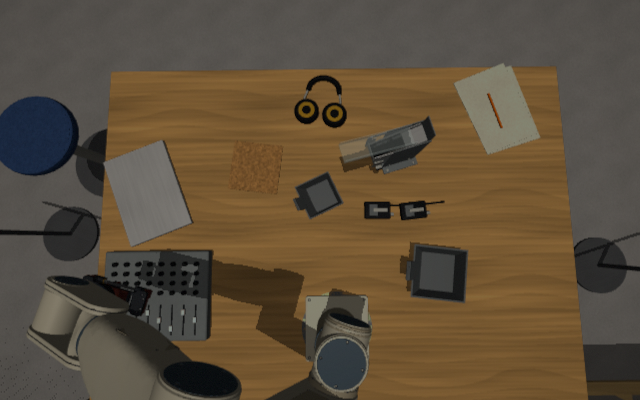

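View pics/wrist0.png

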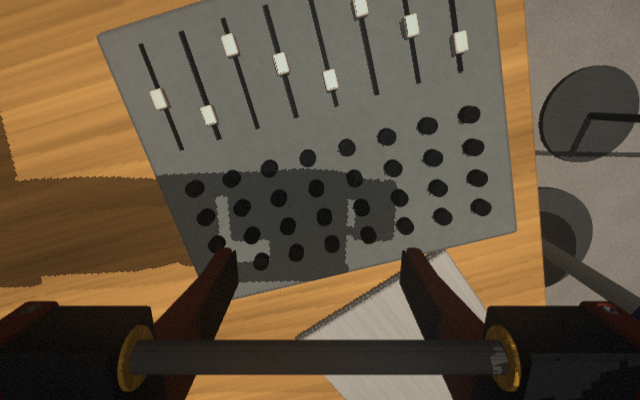

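```bash
python3 - <<'E'
import cv2
t=cv2.imread("pics/top0.png"); s=cv2.imread("pics/scene0.png")
cv2.imwrite("pics/c1.png",cv2.resize(t[100:240,225:425],None,fx=4,fy=4,interpolation=cv2.INTER_CUBIC)) 
cv2.imwrite("pics/c2.png",cv2.resize(s[100:250,190:390],None,fx=4,fy=4,interpolation=cv2.INTER_CUBIC))
E
```

```text
(no output)
```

View pics/c1.png

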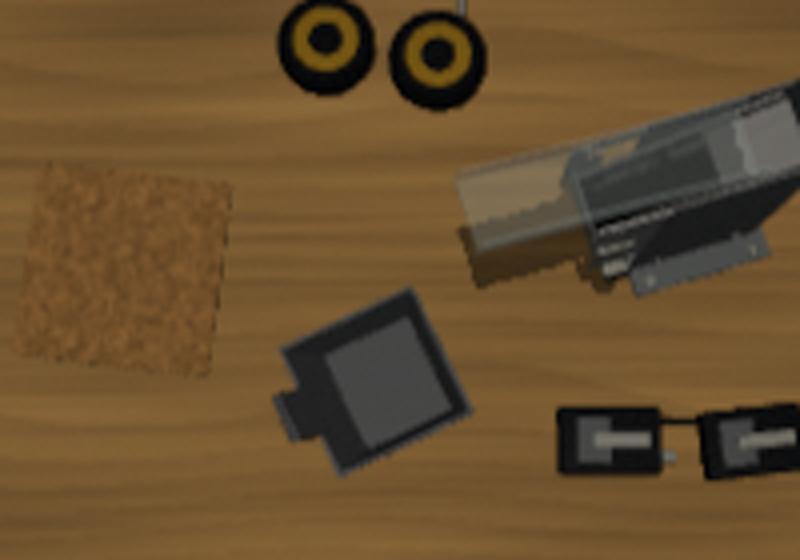

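View pics/c2.png

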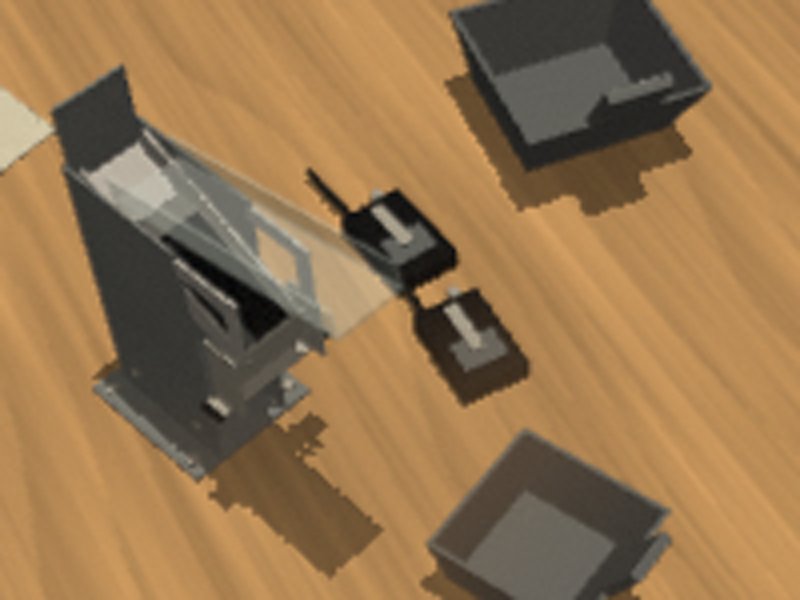

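```bash
python3 - <<'E'
import cv2
t=cv2.imread("pics/top0.png"); s=cv2.imread("pics/scene0.png")
cv2.imwrite("pics/c3.png",cv2.resize(s[200:275,285:385],None,fx=8,fy=8,interpolation=cv2.INTER_CUBIC)) 
cv2.imwrite("pics/c4.png",cv2.resize(t[110:180,335:435],None,fx=8,fy=8,interpolation=cv2.INTER_CUBIC))
cv2.imwrite("pics/c5.png",cv2.resize(s[112:222,195:295],None,fx=5.4,fy=5.4,interpolation=cv2.INTER_CUBIC))
E
```

```text
(no output)
```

View pics/c3.png

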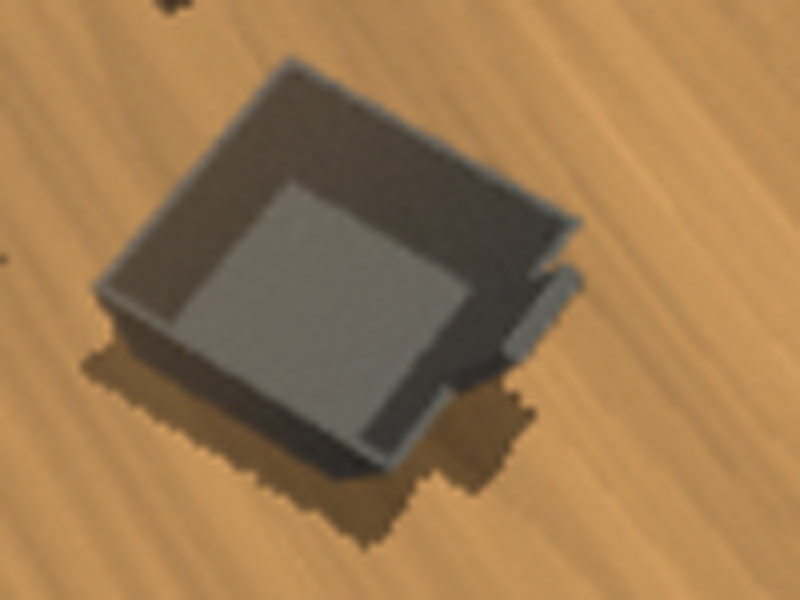

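View pics/c4.png

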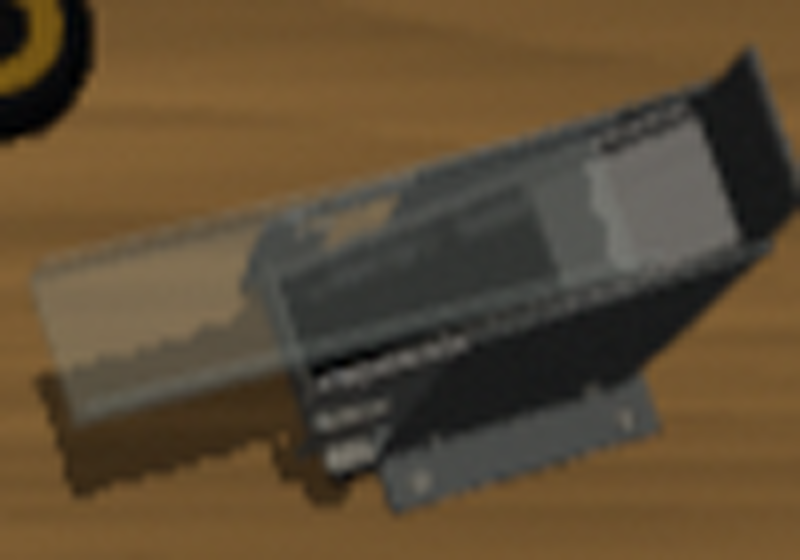

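View pics/c5.png

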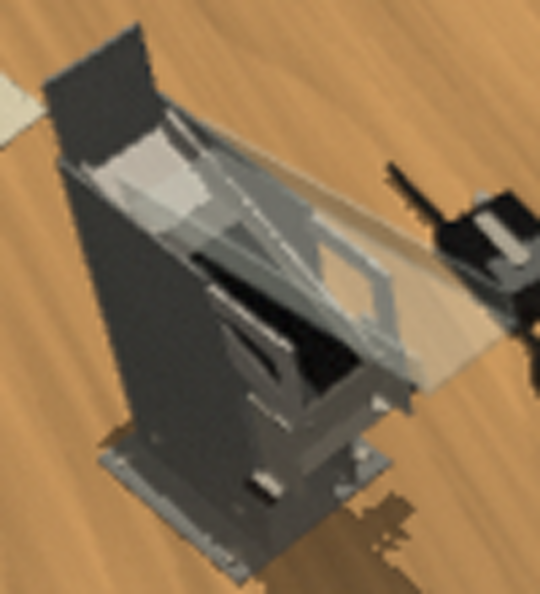

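```bash
cat > geo.py <<'E'
import numpy as np, cv2
from scipy.optimize import least_squares
from scipy.spatial.transform import Rotation as R
np.set_printoptions(precision=3,suppress=True)
def proj(P,p,wTt=None):
    T=p['pose'] if 'pose' in p else wTt@p['tool_from_camera']
    c=(np.atleast_2d(P)-T[:3,3])@T[:3,:3]
    return np.c_[p['cx']+p['fx']*c[:,0]/-c[:,2],p['cy']-p['fy']*c[:,1]/-c[:,2]]
def W(P,q): # q=x,y,yaw
    return R.from_euler('z',q[2]).apply(np.atleast_2d(P))+[q[0],q[1],0]
def fit(obs,q0,zfree=False):
    # obs: list of (params,wTt,P,pix)
    def f(q): return np.concatenate([(proj(W(P,q),p,T)-pix).ravel() for p,T,P,pix in obs])
    r=least_squares(f,q0,loss='soft_l1',x_scale=[10,10,.1]); return r.x,[ (proj(W(P,r.x),p,T)-pix) for p,T,P,pix in obs]
E
cat > fit1.py <<'E'
from station import viewer
from geo import *
top=viewer.camera_params('top'); sc=viewer.camera_params('scene')
def un(a,x0,y0,s): return (np.array(a,float)+.5)/s-.5+[x0,y0]
c1=lambda a:un(a,225,100,4); c3=lambda a:un(a,285,200,8); c4=lambda a:un(a,335,110,8); c5=lambda a:un(a,195,112,5.4)
rim=np.array([[54,63,60],[54,-63,60],[-77,-63,60],[-77,63,60.]])
q,r=fit([(top,None,rim,c1([[410,288],[471,410],[341,476],[281,349]])),(sc,None,rim,c3([[96,288],[290,60],[582,222],[388,470]]))],[450,50,-1.1])
print('dish',q,r)
lug=np.array([-86,0,81.]);print('lug',W(lug,q), 'lugtop pix',proj(W([[-96,22,100],[-96,-22,100]],q),top))
m=np.array([[90,90,4],[90,-90,4],[-90,-90,4],[-90,90,4.]])
qm,r=fit([(top,None,m,c1([[43,165],[232,183],[210,377],[15,352]])),(sc,None,m,np.array([[318,371],[292,308],[350,287],[381,345.]]))],[480,200,0])
print('mat',qm,r)
d=np.array([[47,-60,5],[-111,-29,285],[-111,29,285.]])
ds=np.array([[47,60,5],[47,-60,5],[-111,29,285],[-111,-29,285.]])
qd,r=fit([(top,None,d,c4([[398,512],[78,420],[36,280]])),(sc,None,ds,c5([[242,578],[392,460],[430,388],[515,325]]))],[540,-150,-1.3])
print('disp',qd,r)
E
python3 fit1.py
```

```text
dish [463.877  47.841  -1.136] [array([[-0.168, -1.1  ],
       [ 0.271,  0.603],
       [-1.315,  0.408],
       [-1.693, -0.402]]), array([[-0.983, -0.41 ],
       [-0.413, -1.19 ],
       [ 0.109, -0.429],
       [ 0.483,  0.022]])]
lug [[427.619 125.824  81.   ]] lugtop pix [[292.214 198.094]
 [297.732 209.833]]
mat [571.708 290.075  -0.123] [array([[-1.356, -0.618],
       [-0.49 ,  0.117],
       [-1.215, -0.389],
       [-1.385,  0.418]]), array([[-0.944,  0.201],
       [-1.077, -0.46 ],
       [ 0.655, -3.369],
       [ 0.115, -2.154]])]
disp [ 583.182 -120.792   -1.281] [array([[-0.426,  0.269],
       [-0.371,  1.165],
       [-1.105,  0.134]]), array([[-1.   , -0.461],
       [-0.517, -1.096],
       [-0.792,  0.752],
       [ 0.169, -0.732]])]
```

```bash
cat >> geo.py <<'E'
def toolrot(yaw,lean,flip=True):
    """tool z=(sin lean,0,-cos lean) in frame yawed; tool x = -y of frame if flip"""
    c,s=np.cos(lean),np.sin(lean)
    z=np.array([s,0,-c]); x=np.array([0,-1. if flip else 1.,0]); y=np.cross(z,x)
    return R.from_euler('z',yaw)*R.from_matrix(np.c_[x,y,z])
def wTt(st):
    T=np.eye(4); T[:3,:3]=R.from_quat(st['orientation']).as_matrix(); T[:3,3]=st['tool_pos']; return T
E
python3 - <<'E'
from station import env,viewer
from geo import *
qd=np.array([583.2,-120.8,-1.281]); q=np.array([463.9,47.8,-1.136])
rt=toolrot(qd[2],np.radians(45)); P=W([-260,0,330],qd)[0]
for f in (True,False):
    for th in (0,10,14):
        r=toolrot(qd[2],np.radians(28+th),f)
        for z in (0,40): print(f,th,z,env.ik(W([-163,0,186-z],qd)[0],r.as_quat()))
    r=toolrot(q[2],np.radians(28),f); print(env.ik(W([-86,0,81],q)[0]-61*r.as_matrix()[:,2],r.as_quat()))
print(env.ik(P,rt.as_quat()))
env.reach(P,rt.as_quat())
st=env.read_state(); im=viewer.camera('wrist'); cv2.imwrite('pics/w1.png',im); np.save('w1.npy',wTt(st)); print(st['time_s'],wTt(st))
E
```

```text
True 0 0 [ 0.245  0.496  1.938 -0.699  0.817 -1.099]
True 0 40 [ 0.245  0.568  1.947 -0.753  0.756 -1.023]
True 10 0 [ 0.309  0.535  1.943 -0.894  0.91  -0.894]
True 10 40 [ 0.309  0.609  1.949 -0.946  0.862 -0.812]
True 14 0 [ 0.332  0.555  1.944 -0.959  0.955 -0.824]
True 14 40 [ 0.332  0.629  1.948 -1.008  0.912 -0.743]
[ 0.566  0.523  2.117 -0.772  0.731 -0.795]
False 0 0 [ 0.245  0.496  1.938 -0.699  0.817  2.042]
False 0 40 [ 0.245  0.568  1.947 -0.753  0.756  2.119]
False 10 0 [ 0.309  0.535  1.943 -0.894  0.91   2.247]
False 10 40 [ 0.309  0.609  1.949 -0.946  0.862  2.329]
False 14 0 [ 0.332  0.555  1.944 -0.959  0.955  2.317]
False 14 40 [ 0.332  0.629  1.948 -1.008  0.912  2.399]
[ 0.566  0.523  2.117 -0.772  0.731  2.347]
[ 0.529  0.356  1.844 -0.798  1.286 -0.959]
2.4 [[ -0.958  -0.202   0.203 508.862]
 [ -0.287   0.678  -0.677 128.965]
 [ -0.     -0.707  -0.707 329.995]
 [  0.      0.      0.      1.   ]]
```

View pics/w1.png

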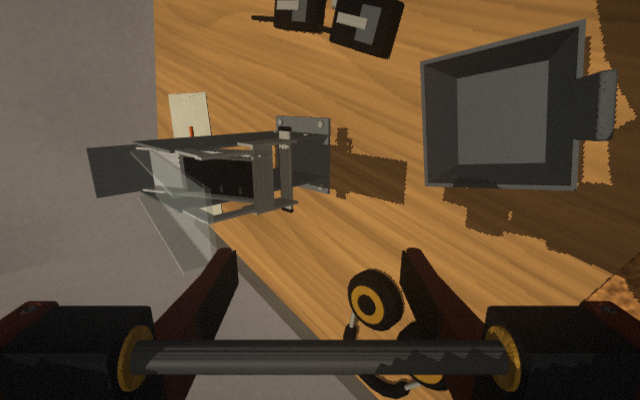

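```bash
python3 - <<'E'
import cv2
s=cv2.imread("pics/w1.png")
s=cv2.convertScaleAbs(s,alpha=1.6,beta=10)
cv2.imwrite("pics/c6.png",cv2.resize(s[105:225,200:340],None,fx=5,fy=5,interpolation=cv2.INTER_CUBIC)) 
cv2.imwrite("pics/c7.png",cv2.resize(s[10:200,400:630],None,fx=3,fy=3,interpolation=cv2.INTER_CUBIC)) 
E
```

```text
(no output)
```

View pics/c6.png

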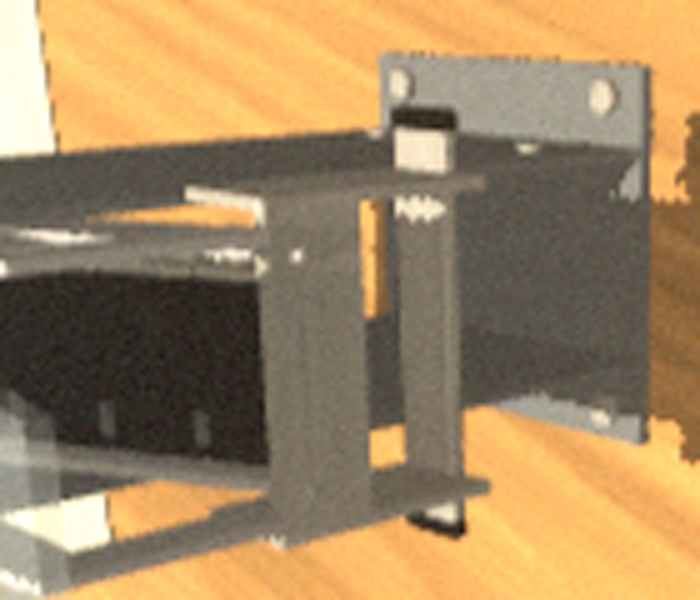

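View pics/c7.png

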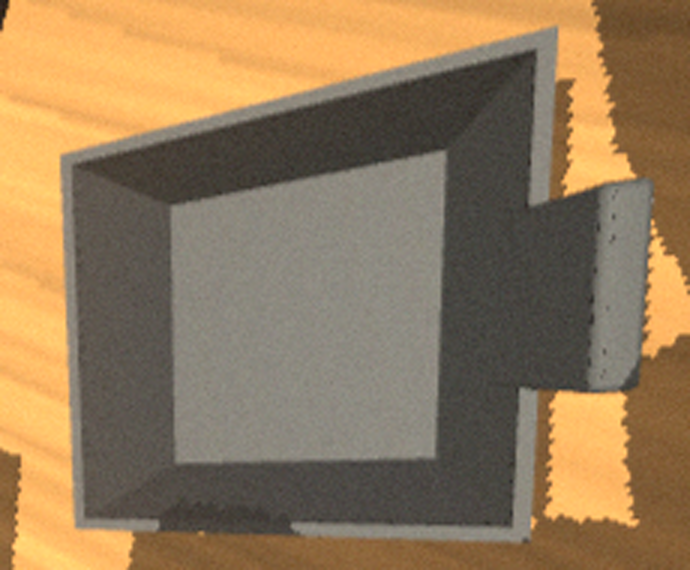

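```bash
cat > fit2.py <<'E'
from fit1 import *
print('-----')
wp=viewer.camera_params('wrist'); T=np.load('w1.npy')
c6=lambda a:un(a,200,105,5); c7=lambda a:un(a,400,10,3)
lugt=np.array([[-96-4.4,-22,97.7],[-96-4.4,22,97.7],[-96+4.4,-22,102.3],[-96+4.4,22,102.3]])
rl=np.r_[rim,lugt]; ow=(wp,T,rl,c7([[78,528],[62,155],[557,28],[528,542],[652,178],[635,388],[603,183],[588,385]]))
q2,r=fit([ow],q); print('dish wrist',q2,r)
o1=(top,None,rim,c1([[410,288],[471,410],[341,476],[281,349]]));o2=(sc,None,rim,c3([[96,288],[290,60],[582,222],[388,470]]))
q3,r=fit([ow,o1,o2],q); print('dish all',q3)
b=np.array([[4,-52,115],[4,52,115],[24,-52,120],[24,52,120],[47,-60,5],[47,60,5.]])
ob=(wp,T,b,c6([[457,112],[465,537],[393,108],[408,520],[650,65],[645,442]]))
qd2,r=fit([ob],qd); print('disp wrist',qd2,r)
o1=(top,None,d,c4([[398,512],[78,420],[36,280]]));o2=(sc,None,ds,c5([[242,578],[392,460],[430,388],[515,325]]))
qd3,r=fit([ob,o1,o2],qd); print('disp all',qd3,r)
print('dish in disp check: gate plate z', proj(W([[-5,39,150],[-5,39,120]],qd2),wp,T))
E
python3 fit2.py | sed -n '/-----/,$p'
```

```text
-----
dish wrist [461.251  47.473  -1.133] [array([[-1.174,  0.144],
       [-0.7  ,  0.015],
       [ 0.001, -0.586],
       [ 0.234, -0.14 ],
       [ 1.532, -1.096],
       [ 1.766,  0.723],
       [-1.496, -0.137],
       [-1.061,  3.217]])]
dish all [461.386  47.504  -1.132]
disp wrist [ 580.489 -117.732   -1.274] [array([[ 0.771,  1.003],
       [ 1.367, -2.883],
       [ 0.091,  1.227],
       [ 0.179, -1.836],
       [-1.433, -0.36 ],
       [-0.812,  0.5  ]])]
disp all [ 581.88  -118.742   -1.285] [array([[ 0.36 ,  1.804],
       [ 0.423, -2.481],
       [-0.29 ,  1.834],
       [-0.704, -1.587],
       [-1.78 , -0.012],
       [-1.71 ,  0.586]]), array([[-1.019,  0.691],
       [-1.146,  1.487],
       [-1.803,  0.429]]), array([[-0.351, -0.238],
       [ 0.215, -0.811],
       [-0.1  ,  1.183],
       [ 0.919, -0.274]])]
dish in disp check: gate plate z [[276.781 206.767]
 [295.381 201.762]]
```

```bash
cat > poses.py <<'E'
from geo import *
QD=np.array([581.3,-118.2,-1.280]); Q=np.array([461.3,47.5,-1.132]); QM=np.array([571.7,290.1,-0.123])
LUG=np.array([-86,0,81.])
L28=np.radians(28)
def tcp_for_dish(pos,yaw,pitch=0.,gl=None):
    """TCP pose for dish origin at pos (world), nose-up pitch; grip at lug point"""
    Rd=R.from_euler('z',yaw)*R.from_euler('y',-pitch)
    rt=Rd*toolrot(0,L28)
    l=np.asarray(pos)+Rd.apply(LUG if gl is None else gl)
    return l-61*rt.as_matrix()[:,2], rt.as_quat()
E
python3 - <<'E'
from station import env,viewer,set_gripper
from poses import *
wp=viewer.camera_params('wrist'); T=np.load('w1.npy')
print(((proj(W([[-7,38,115],[-7,38,120],[24,38,115]],QD),wp,T))-[200,105])*5)
P,o=tcp_for_dish([Q[0],Q[1],0],Q[2]); a=R.from_quat(o).as_matrix()[:,2]
print(P,a,env.ik(P,o))
env.reach(P-110*a,o)
env.move_l(P-30*a,rate=120)
st=env.read_state(); im=viewer.camera('wrist'); cv2.imwrite('pics/w2.png',im); np.save('w2.npy',wTt(st)); print(st['time_s'],st['tool_pos'],st['force'])
E
```

```text
[[494.384 479.503]
 [479.725 483.451]
 [417.442 456.271]]
[412.596 151.277 134.86 ] [ 0.199 -0.425 -0.883] [ 0.569  0.521  2.124 -0.776  0.727 -0.791]
4.025 [407.041 164.199 161.666] [-0.537 -0.354  0.133]
```

View pics/w2.png

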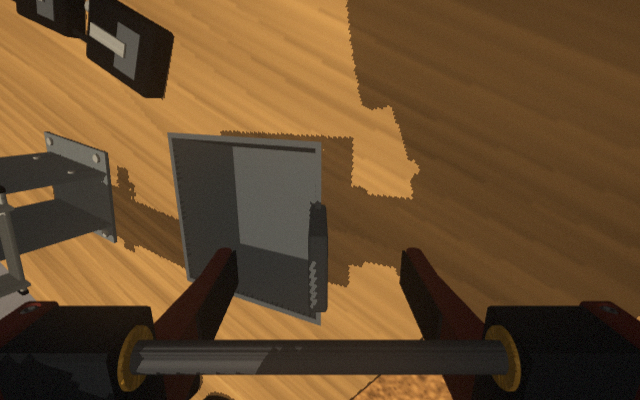

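```bash
python3 - <<'E'
from station import env,viewer,set_gripper
from poses import *
wp=viewer.camera_params('wrist'); T=np.load('w2.npy')
lugt=np.array([[-96-4.4,-22,97.7],[-96-4.4,22,97.7],[-96+4.4,-22,102.3],[-96+4.4,22,102.3],[54,-63,60],[54,63,60],[-77,-63,60],[-77,63,60]])
print(proj(W(lugt,Q),wp,T))
P,o=tcp_for_dish([Q[0],Q[1],0],Q[2])
env.move_l(P,rate=60,f_stop=8)
w=set_gripper(0)
env.hold(.2)
st=env.read_state(); print(st['width'],st['force'],st['wrist_torque'],st['time_s'],st['tool_pos'])
im=viewer.camera('wrist'); cv2.imwrite('pics/w3.png',im); np.save('w3.npy',wTt(st))
E
```

```text
[[327.444 235.689]
 [326.749 312.14 ]
 [307.317 235.629]
 [308.142 312.057]
 [167.378 131.657]
 [187.37  279.555]
 [321.032 141.087]
 [320.57  324.432]]
10.153477491467985 [ 1.196 -2.769  3.753] [-0.703 -0.419 -0.058] 6.1 [412.664 151.072 135.032]
```

View pics/w3.png

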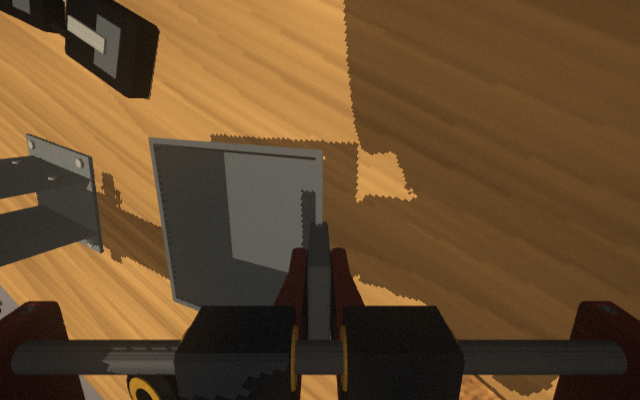

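```bash
python3 - <<'E'
from station import env,viewer,set_gripper
from poses import *
wp=viewer.camera_params('wrist'); 
P,o=tcp_for_dish([Q[0],Q[1],80],Q[2])
env.move_l(P,rate=100); env.hold(.2)
st=env.read_state(); print(st['width'],st['force'],st['wrist_torque'],st['time_s'],st['tool_pos'])
im=viewer.camera('wrist'); cv2.imwrite('pics/w4.png',im)
E
```

```text
10.067492286795433 [ 0.309  0.121 -2.476] [0.576 0.19  0.032] 7.3 [412.375 151.138 214.302]
```

View pics/w4.png

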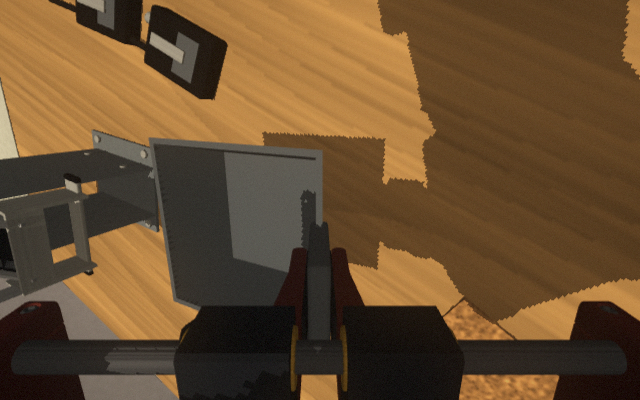

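```bash
cat >> poses.py <<'E'
TH=np.radians(14)
def disp_tcp(cx,cz,th=TH,y=0.):
    """far rim mid (53,0,60) of the dish at dispenser (cx,y,cz)"""
    Rd=R.from_euler('y',-th); o=np.array([cx,y,cz])-Rd.apply([53,0,60.])
    return tcp_for_dish(W(o,QD)[0],QD[2],th)
E
python3 - <<'E'
from station import env,viewer,set_gripper
from poses import *
wp=viewer.camera_params('wrist'); T=np.load('w3.npy')
print(proj(W([[54,-63,60],[54,63,60],[-77,-63,60.]],Q),wp,T))
A=disp_tcp(-100,105); B=disp_tcp(12,105); C=disp_tcp(12,142)
for X in(A,B,C): print(X[0],env.ik(*X))
env.reach(*A); env.hold(.2)
st=env.read_state(); print(st['width'],st['force'],st['time_s'],st['tool_pos'])
im=viewer.camera('wrist'); cv2.imwrite('pics/w5.png',im);np.save('w5.npy',wTt(st))
cv2.imwrite('pics/s5.png',viewer.camera('scene'))
E
```

```text
[[148.599 136.397]
 [173.36  299.628]
 [321.85  149.203]]
[500.799 150.781 137.081] [ 0.556  0.662  1.904 -0.863  1.015 -0.667]
[532.912  43.483 137.081] [ 0.349  0.645  1.949 -1.01   0.909 -0.718]
[532.912  43.483 174.081] [ 0.349  0.576  1.947 -0.965  0.949 -0.793]
9.683745139851556 [-0.013 -0.187 -1.196] 8.075 [500.37  150.722 138.372]
```

View pics/w5.png

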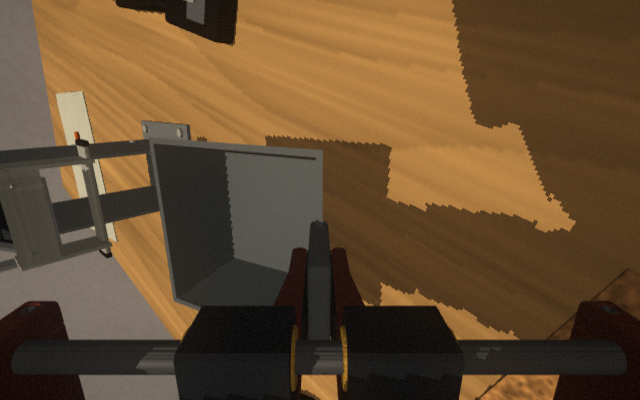

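View pics/s5.png

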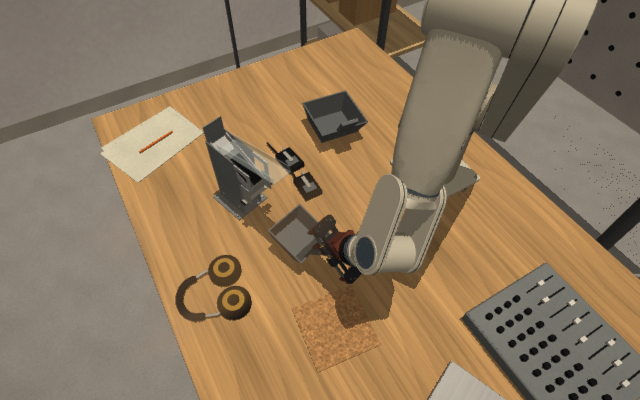

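```bash
python3 - <<'E'
from station import viewer
from poses import *
wp=viewer.camera_params('wrist'); T=np.load('w5.npy')
s=cv2.imread("pics/w5.png")
b=np.array([[4,-52,115],[4,52,115],[24,-52,120],[24,52,120],[47,-60,5],[47,60,5.],[-7,38,115],[-7,-38,115]])
p=proj(W(b,QD),wp,T); print(p)
s=cv2.convertScaleAbs(s,alpha=1.6,beta=10)
s=cv2.resize(s[105:275,0:200],None,fx=4,fy=4,interpolation=cv2.INTER_CUBIC)
for u in p: cv2.circle(s,tuple(int(v) for v in (u-[0,105]+.5)*4),3,(0,0,255),-1)
cv2.imwrite("pics/c8.png",s)
E
```

```text
[[ 89.74  142.436]
 [112.632 252.875]
 [ 76.233 141.121]
 [ 99.803 248.608]
 [185.643 124.103]
 [197.111 221.037]
 [113.985 242.473]
 [ 97.209 160.155]]
```

View pics/c8.png

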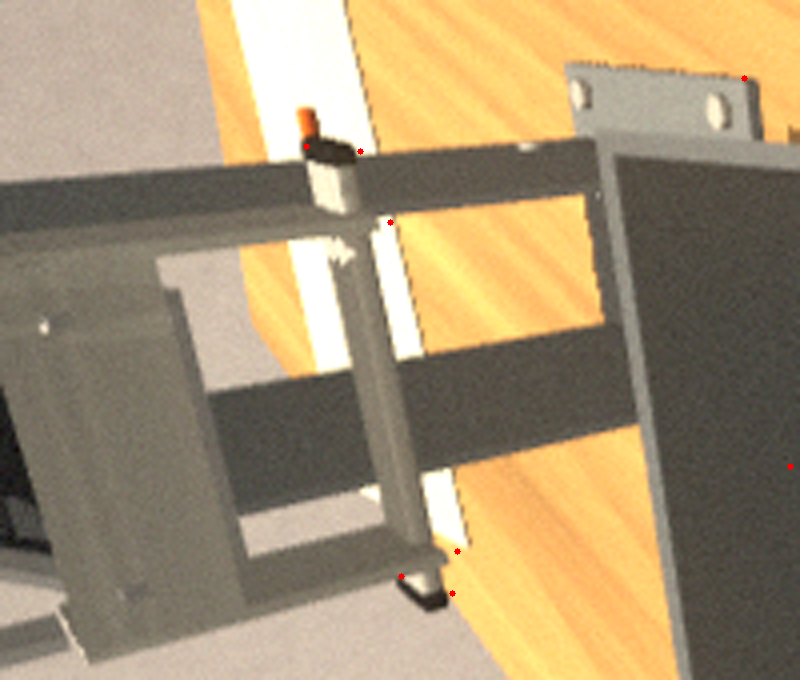

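```bash
python3 - <<'E'
from station import env,viewer,set_gripper
from poses import *
B=disp_tcp(14,105)
print(env.move_l(B[0],rate=60,f_stop=5)); env.hold(.1)
st=env.read_state(); print(st['width'],st['force'],st['time_s'],st['tool_pos'],B[0])
im=viewer.camera('wrist'); cv2.imwrite('pics/w6.png',im);np.save('w6.npy',wTt(st))
s=viewer.camera('scene'); cv2.imwrite('pics/s6.png',cv2.resize(s[100:280,190:400],None,fx=3.3,fy=3.3,interpolation=cv2.INTER_CUBIC))
E
```

```text
False
9.921402955696458 [-0.419  0.946 -1.899] 10.325 [533.503  41.802 137.083] [533.485  41.567 137.081]
```

View pics/w6.png

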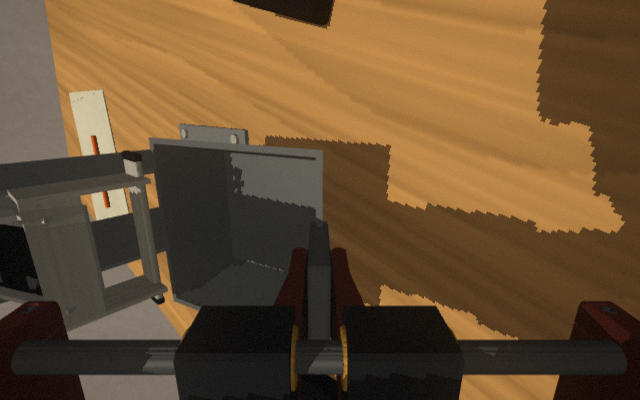

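View pics/s6.png

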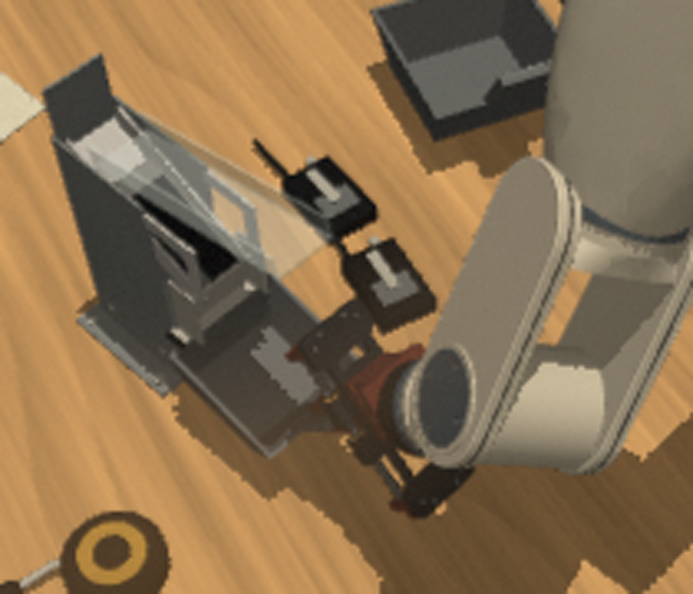

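```bash
python3 - <<'E'
from station import viewer
from poses import *
wp=viewer.camera_params('wrist'); T=np.load('w6.npy')
s=cv2.imread("pics/w6.png")
b=np.array([[4,-52,115],[4,52,115],[24,-52,120],[24,52,120],[47,-60,5],[47,60,5.],[-7,38,115],[-7,-38,115]])
p=proj(W(b,QD),wp,T)
# far rim in disp predicted
s=cv2.convertScaleAbs(s,alpha=1.6,beta=10)
s=cv2.resize(s[115:315,60:260],None,fx=3,fy=3,interpolation=cv2.INTER_CUBIC)
for u in p: cv2.circle(s,tuple(int(v) for v in (u-[60,115]+.5)*3),3,(0,0,255),-1)
cv2.imwrite("pics/c9.png",s)
E
```

```text
(no output)
```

View pics/c9.png

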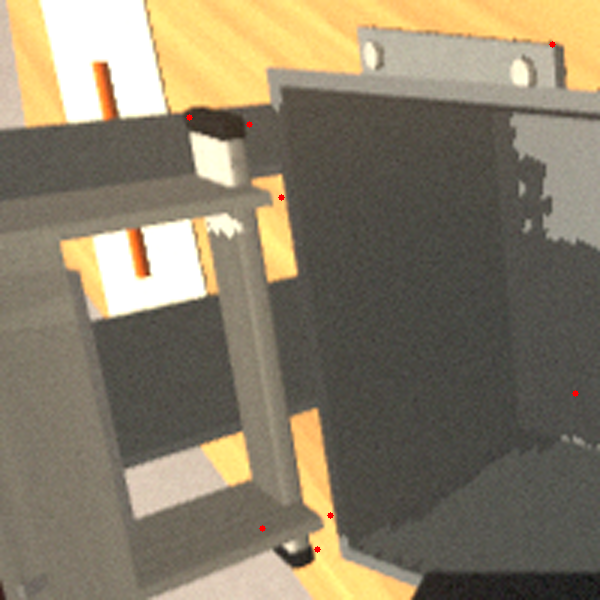

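```bash
python3 - <<'E'
from station import env,viewer,set_gripper
from poses import *
C=disp_tcp(14,147)
print(env.move_l(C[0],rate=25,f_stop=5.5))
st=env.read_state(); print(st['width'],st['force'],st['time_s'],st['tool_pos'],C[0])
im=viewer.camera('wrist'); cv2.imwrite('pics/w7.png',im);np.save('w7.npy',wTt(st))
s=viewer.camera('scene'); cv2.imwrite('pics/s7.png',cv2.resize(s[100:280,190:400],None,fx=3.3,fy=3.3,interpolation=cv2.INTER_CUBIC))
st=env.read_state(); print(st['force'],st['time_s'])
E
```

```text
True
9.686169256453153 [ 0.243 -0.146 -4.25 ] 11.8 [532.866  42.043 174.179] [533.485  41.567 179.081]
[-0.224 -0.735 -4.757] 11.9
```

View pics/w7.png

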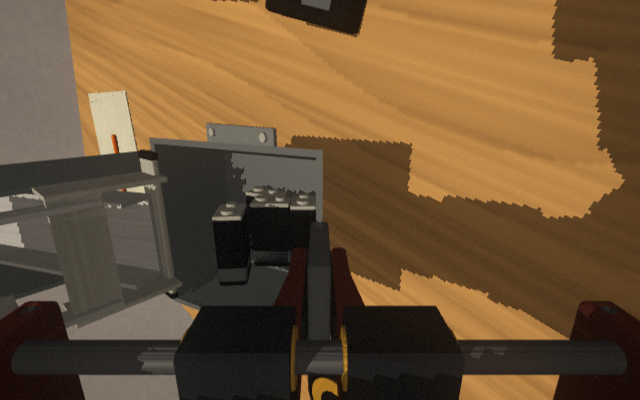

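View pics/s7.png

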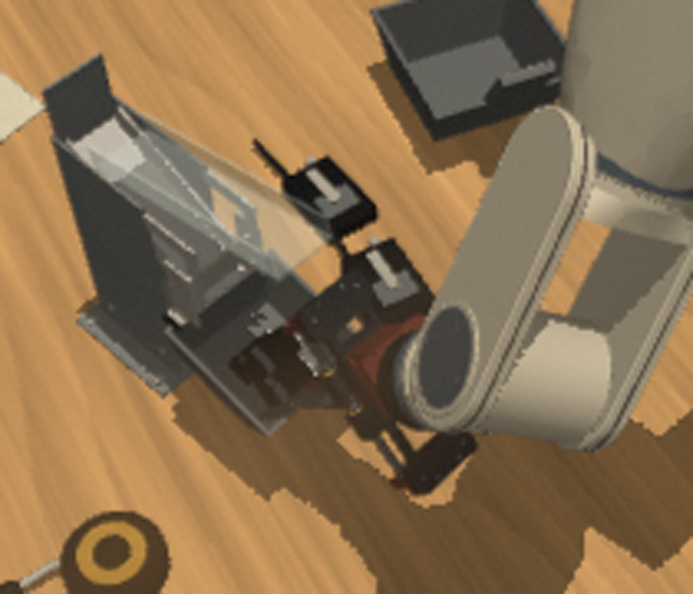

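```bash
python3 - <<'E'
from station import env,viewer
from poses import *
env.hold(.8); st=env.read_state(); print(st['force'],st['time_s'],st['tool_pos'])
im=viewer.camera('wrist'); cv2.imwrite('pics/w8.png',im)
im=cv2.convertScaleAbs(im,alpha=2.2,beta=20)
cv2.imwrite('pics/c10.png',cv2.resize(im[120:320,0:340],None,fx=2.3,fy=2.3,interpolation=cv2.INTER_CUBIC))
E
```

```text
[-0.083  0.269 -5.432] 12.7 [532.693  41.83  173.941]
```

View pics/c10.png

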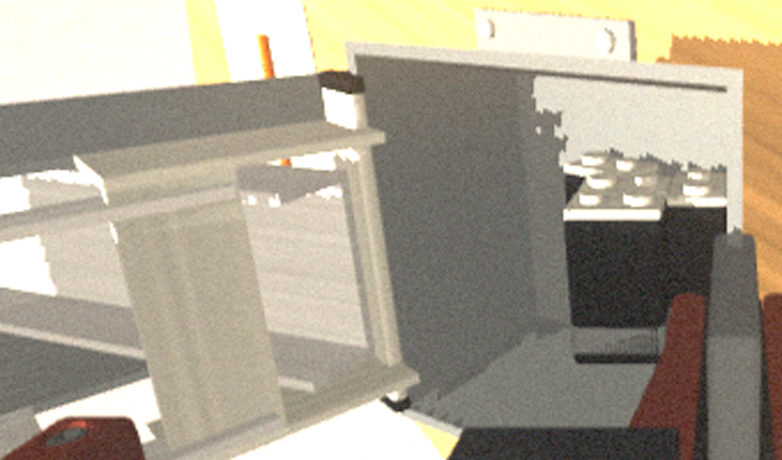

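```bash
python3 - <<'E'
from station import viewer
import cv2,numpy as np
im=cv2.imread('pics/w8.png')
im=cv2.convertScaleAbs(im,alpha=1.5,beta=5)
a=cv2.resize(im[175:290,225:325],None,fx=5,fy=5,interpolation=cv2.INTER_CUBIC)
s=viewer.camera('scene')
b=cv2.resize(cv2.convertScaleAbs(s[110:240,195:300],alpha=2),None,fx=4.42,fy=4.42,interpolation=cv2.INTER_CUBIC)[:575]
o=np.zeros((575,800,3),np.uint8); o[:,:500]=a; o[:,500:]=cv2.resize(b,(300,int(b.shape[0]*300/b.shape[1])))[:575] if False else 0
cv2.imwrite('pics/c11.png',a); cv2.imwrite('pics/c12.png',b)
E
```

```text
(no output)
```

View pics/c11.png

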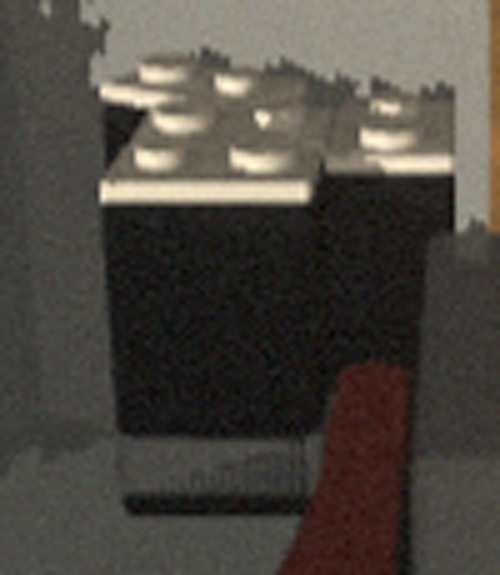

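View pics/c12.png

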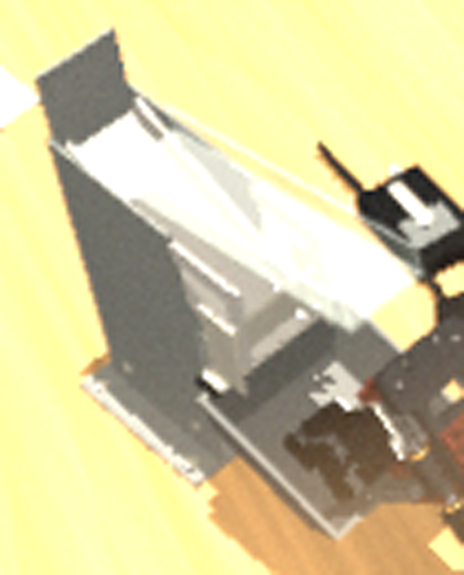

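```bash
python3 - <<'E'
from station import env,viewer
from poses import *
st=env.read_state()
p=st['tool_pos']
env.move_l(p-[0,0,42],rate=40)
st=env.read_state(); print(st['force'],st['time_s'])
d=R.from_euler('z',QD[2]).apply([-1,0,0])
env.move_l(p-[0,0,42]+130*d,rate=90)
st=env.read_state(); print(st['force'],st['time_s'],st['tool_pos'])
im=viewer.camera('wrist'); cv2.imwrite('pics/w9.png',im)
cv2.imwrite('pics/s9.png',viewer.camera('scene'))
for yaw in (-1.694,-1.5,-1.28):
    for z in (4,90):
        o=W([12,0,z],[QM[0],QM[1],yaw])[0]
        print(yaw,z,env.ik(*tcp_for_dish(o,yaw)))
E
```

```text
[ 0.809  0.623 -4.083] 14.0
[-0.213  0.658 -4.631] 15.5917 [495.465 165.884 131.943]
-1.694 4 [ 0.68   0.854  1.324 -0.341  1.342 -0.625]
-1.694 90 [ 0.68   0.755  1.302 -0.334  1.457 -0.666]
-1.5 4 [ 0.716  0.817  1.408 -0.406  1.253 -0.731]
-1.5 90 [ 0.716  0.713  1.385 -0.393  1.369 -0.782]
-1.28 4 [ 0.749  0.77   1.511 -0.482  1.139 -0.846]
-1.28 90 [ 0.749  0.66   1.488 -0.458  1.258 -0.911]
```

View pics/w9.png

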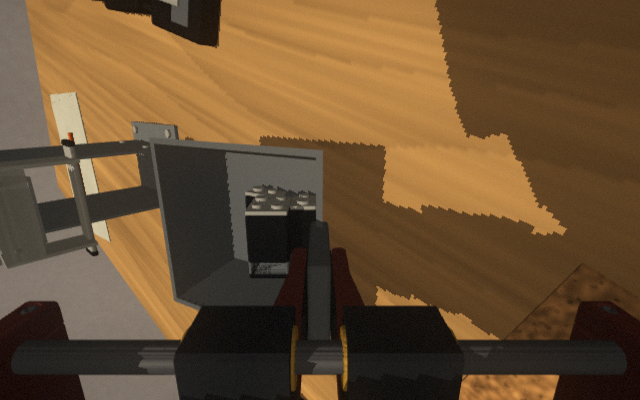

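View pics/s9.png

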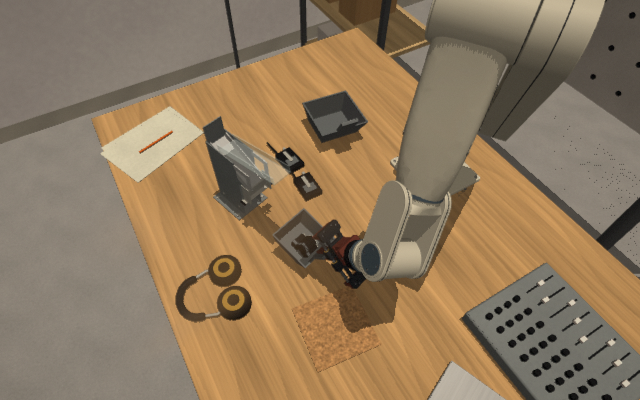

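```bash
python3 - <<'E'
from station import env,viewer
from poses import *
yaw=-1.694
st=env.read_state()
P1,o1=tcp_for_dish([500,60,90],QD[2]); 
P1=np.array(P1); print(P1)
o=W([12,0,90],[QM[0],QM[1],yaw])[0]
P2,o2=tcp_for_dish(o,yaw); P3,_=tcp_for_dish(o-[0,0,78],yaw)
env.move_l(P1,rot=o1,rate=80)
env.move_l(P2,rot=o2,rate=130)
env.move_l(P3,rate=90); env.hold(.2)
st=env.read_state(); print(st['force'],st['time_s'],st['tool_pos'],P3)
im=viewer.camera('wrist'); cv2.imwrite('pics/w10.png',im)
s=viewer.camera('scene'); cv2.imwrite('pics/s10.png',cv2.resize(s[200:400,200:440],None,fx=3,fy=3))
E
```

```text
[467.132 169.825 224.86 ]
[ 0.209  0.472 -3.987] 20.3583 [584.558 392.163 147.601] [584.313 391.96  146.86 ]
```

View pics/w10.png

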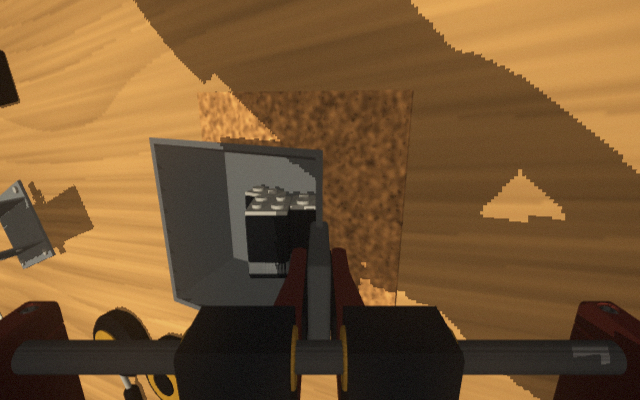

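View pics/s10.png

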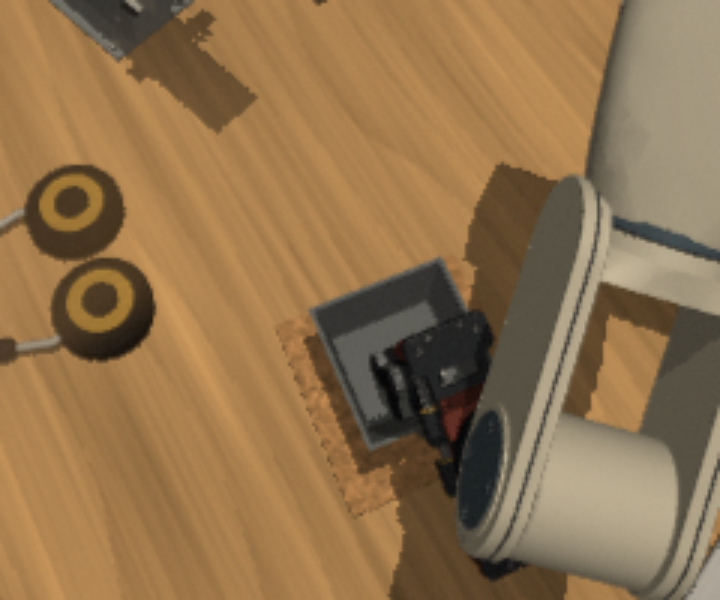

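```bash
python3 - <<'E'
from station import env,viewer
from poses import *
wp=viewer.camera_params('wrist'); T=wTt(env.read_state())
print(proj(W([[90,90,4],[90,-90,4],[-90,-90,4],[-90,90,4.]],QM),wp,T))
yaw=-1.694;o=W([12,0,0],[QM[0],QM[1],yaw])[0]; print(proj(W([[45,50,4],[45,-50,4],[-45,-50,4],[-45,50,4.]],[o[0],o[1],yaw]),wp,T))
E
```

```text
[[390.893 339.972]
 [216.934 283.307]
 [197.283  95.869]
 [410.604  94.192]]
[[239.413 254.025]
 [230.868 145.808]
 [326.48  153.412]
 [325.51  276.701]]
```

```bash
python3 - <<'E'
from station import env,viewer,set_gripper
from poses import *
p=env.read_state()['tool_pos']
print(env.move_l(p-[0,0,14],rate=20,f_stop=2.5)); env.hold(.2)
st=env.read_state(); print(st['force'],st['time_s'],st['tool_pos'][2]-134.86)
set_gripper(40); env.hold(.2)
st=env.read_state(); print(st['force'],st['width'])
a=R.from_quat(st['orientation']).as_matrix()[:,2]
env.move_l(st['tool_pos']-130*a,rate=100)
st=env.read_state();print(st['time_s'],st['force'])
cv2.imwrite('pics/w11.png',viewer.camera('wrist'))
s=viewer.camera('scene'); cv2.imwrite('pics/s11.png',cv2.resize(s[100:370,180:440],None,fx=2.2,fy=2.2)); cv2.imwrite('pics/t11.png',viewer.camera('top'))
E
```

```text
True
[-0.274  0.391  6.175] 21.1167 4.365691302645786
[ 0.114  0.99  -0.497] 40.072329385089105
23.425 [0.385 1.02  0.164]
```

View pics/w11.png

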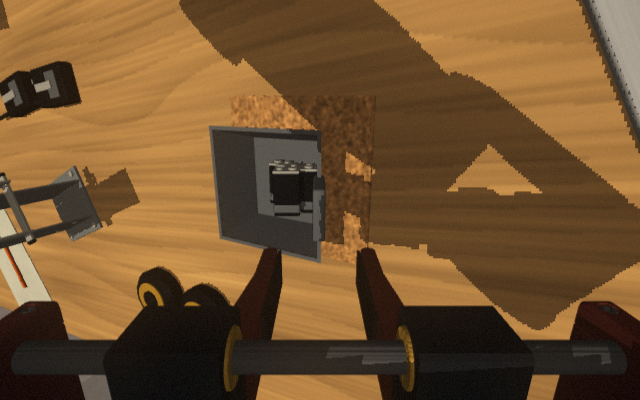

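View pics/s11.png

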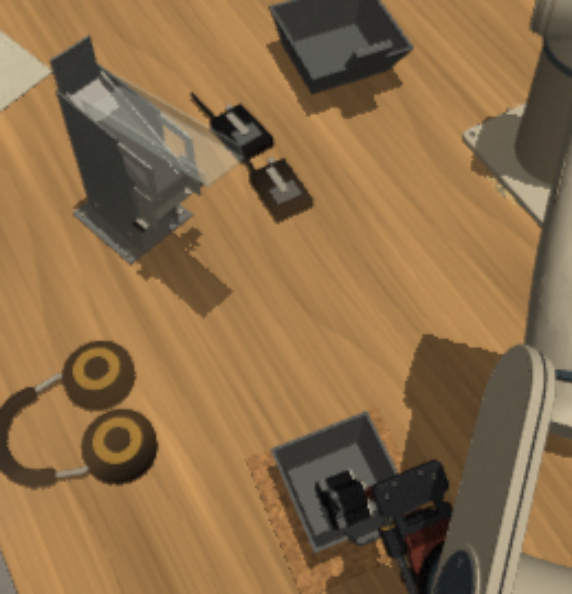

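View pics/t11.png

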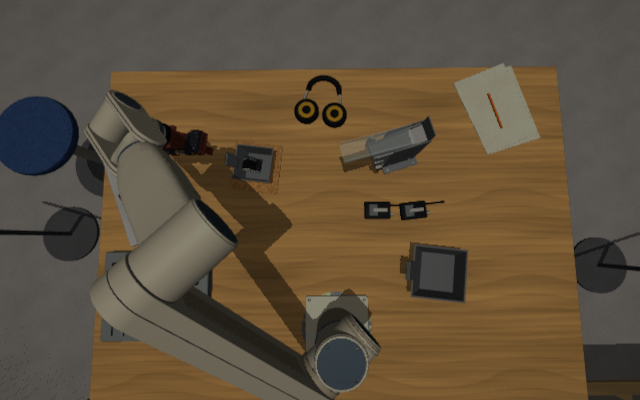

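```bash
python3 - <<'E'
from station import env,viewer,workorder
from poses import *
wp=viewer.camera_params('wrist'); T=wTt(env.read_state())
rim=np.array([[54,63,64],[54,-63,64],[-77,-63,64],[-77,63,64.]])
q,r=fit([(wp,T,rim,np.array([[221,238],[210,127],[320,131],[320,262.]]))],[570,280,-1.69])
print(q,r,R.from_euler('z',-QM[2]).apply([q[0]-QM[0],q[1]-QM[1],0]))
im=cv2.imread('pics/w11.png'); cv2.imwrite('pics/c13.png',cv2.resize(cv2.convertScaleAbs(im[150:225,255:335],alpha=1.6),None,fx=7,fy=7,interpolation=cv2.INTER_CUBIC))
E
```

```text
[571.092 277.933  -1.688] [array([[-1.115,  0.776],
       [-1.349, -0.721],
       [ 0.38 , -0.344],
       [ 0.625,  0.872]])] [  0.89 -12.15   0.  ]
```

View pics/c13.png

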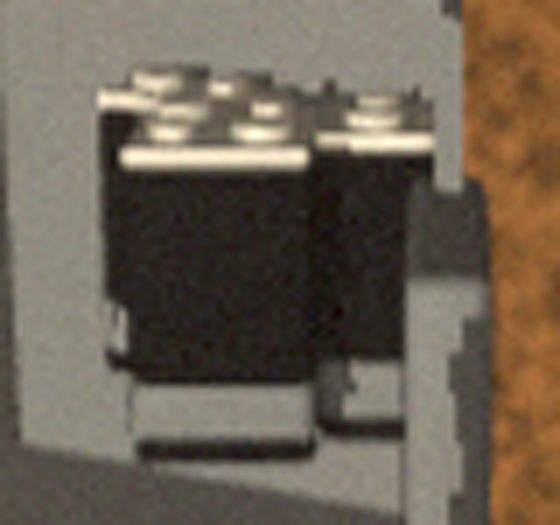

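```bash
python3 - <<'E'
from station import env,workorder
workorder.sign_off(); print(env.read_state()['time_s'])
E
```

```text
the job is handed in; nothing more can be done
the job is handed in; nothing more can be done
```

The job is done and handed in at about 23.5 s on the robot's clock, but the sign-off reports no verdict, so I can't confirm it passed.

I took the smaller dish by its lug with the tool leaning back 28°. I brought it to the dispenser with the far rim tipped up 14°, which by my geometry a level dish would have needed to keep the gripper clear of the tray. The far rim pushed the press bar up until the move stopped on its own at my 5.5 N threshold (limit 30 N). I then lowered the dish and drew it out. After levelling it I set it on the mat, let go and moved the gripper clear.

Last checks:
- **Blocks:** I counted eight terminals in the wrist picture, so all four blocks are in the dish. Three look stacked, which should still be under the 65 mm limit. No block showed in the chute or on the desk.
- **Dish:** a fit from the wrist picture puts it 1 mm and 12 mm from the mat's centre along its sides (limit 50 mm). It looked upright, and the fit, which takes it as level, matched its rim to about 1.5 px.
- **Gate and bystanders:** the gate looks shut, and the belt packs and headphones look unmoved. I judged these from the pictures and did not measure them.
- **Disagreements:** the camera fits for the dispenser differed by 2–3 mm. The press bar is 20 mm deep, so this did not affect the push.

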